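Try two brass sleeves on the gauge pins and sort them

ROBOT

A 6-joint arm with a two-finger parallel gripper is mounted at the origin on the work surface. World frame = base frame: x ahead of the robot, y to its left, z up, the work surface at z = 0. Lengths are in m, angles in rad, forces in N, time in s.
With the tool pointing down it reaches from about 0.35 to 0.975 m from the base axis. Payload 4.9 kg.
Tool frame: the origin (TCP) lies midway between the tips of the shut fingers; the grasp point (between the pads) lies 19 mm behind it; z points along the fingers, y is the direction in which the jaws open and shut (so a half turn about z gives the same grasp; the last joint's range is limited). The gripper opens to 85 mm and grips with 20 to 120 N. Pads are 22 mm wide; open, the fingers measure 114 mm over their backs; the gripper's body (76 mm by 85 mm) begins 54 mm behind the grasp point. The pads swing forward as they close: fully open they stand 13 mm farther back than shut.
Start: joints at [1.055, 0.053, 1.613, -0, 1.476, -0.119], TCP at [0.242, 0.576, 0.231] pointing down, gripper open.
Joint ranges: [-3.01, 3.01], [-1.01, 2.22], [0.06, 2.58], [-1.02, 4.17], [0.09, 2.62], [-3.14, 3.14]. Speed limits (rad/s): [2.57, 2.57, 3.14, 3.14, 3.14, 3.14].

INTERFACE

Orientations are given as a unit quaternion [w, x, y, z].
In Python, from plant import state, grab_frame, camera_params, job_done, boxes_of gives the robot as it stands.
- The arm moves only by the tool step_arm, never from a script. Its argument "steps" is a list of rows, each a list of 4 numbers: the shift along the tool's x, y, z in mm, then the turn about the tool's z in degrees. A call has 1 to 8 rows; each row shifts and turns the pose as measured when the row begins, along the tool's axes as they then stand; what a row does not reach is not made up. A row lasts 1/10 s, in which the tool goes at most 50 mm and 8.59 degrees, less where a joint would pass 70% of its speed; a pose out of reach is approached as far as the arm can. A call is refused whole if a number of a shift passes 50 or a number of a turn 8.59, either way. A call with a gripper value outside its range is refused whole. "claw" is the opening in per cent of the stroke, from 0 (shut) to 100 (fully open), set as the call begins (left out, the last holds). The fingers move at their own pace and stop on an object; the grip force is fixed at half the most. Time passes only in rows, so rows that do not move let the fingers close. It gives the time, the measured TCP pose, the force and the opening at its end, in the units of the state.
- state(): the state, without advancing time (a new reading comes with each control period).
- grab_frame(name): name is "scene" or "top" or "wrist"; returns (picture, depth): 384x512x3 uint8, red, green, blue; 384x512 float32, m along the optical axis (not along the pixel's ray), 0 where there is no reading.
- camera_params(name): a dict with "mtx" (3x3 intrinsics, pixels), "extrinsics" (4x4, takes a point from camera to world coordinates); the wrist camera has in their place "T_tool_cam" (4x4, takes a point from camera to tool coordinates, whose origin is the TCP and whose axes are the flange's). Camera axes: x right, y down, z forward; pixel columns grow to the right and rows downward; lengths in m; the calibration is good to about 2 mm. The wrist camera is an equidistant fisheye: a pixel r from the principal point sees the ray r / f radians off the axis. A picture is of the moment at which its call begins: read the wrist's pose just before it. camera_params takes no time and is no camera call.
- job_done(): hands the job in, once; it reports no verdict.
Trained networks look in the newest picture that a camera, given by its name, has taken for a name from the list of things; names that differ only in an ending like _2 or _b are one class to them, and where a whole thing is asked for, a point or a joint stands for the part that bears it (a point fixed in the world has none). Each returns a list of dicts, best first, with "p" (0 to 1); they miss things now and then, are a little off and sometimes report something else, mostly with a low value. They report only what shows in the picture. A call takes as long as a camera call. They do not tell look-alikes from the thing itself.
- boxes_of(camera, label): "box" ([left, top, width, height] in pixels, round what is visible of it).
The state is a dict: "time": time; "joint_pos": joint angles; "joint_vel": joint speeds; "joint_efforts": joint torques, N m; "tool_pos": TCP position; "tool_rot": TCP orientation; "contact_force": force on the tool from outside, world axes, zero at the start; "ft_torque": the same for the moment, N m; "gripper_width": opening from 0.0 (shut) to 1.0 (fully open).
Only numpy, scipy, OpenCV 4.12 (cv2) and the standard library are available. Lean on these libraries where they do the work, as an engineer would, in place of code of your own. Each camera call takes 0.05 s, during which the arm holds its last target. There are 200 camera calls.

TASK

Take the pliers off the gauge and lay them down flat on the open table, away from the gauge. Then push each brass sleeve along its lane onto its gauge pin, gently and as far as it will go without forcing it: one slides fully home against the block, the other is stopped at the pin's end. Leave them so until both have been tried; then lay the sleeve that fits in the rectangular tray and the one that does not in the round tub, and leave everything else where it stands.

Things in the scene. Friction and masses are not known exactly. Their poses are not given: they have to be found in the camera images.
- gauge: Fixed aluminium plate, x -125 to 115 mm, 164 mm wide, 10 mm thick. Origin on its underside; x along its two lanes towards the pins, z up. Lanes centred at y = 45 and -45 mm, floor z = 10 mm, rails 5 mm wide each side, 47 mm apart, top z = 18 mm. A tried sleeve's middle ends at x = 50 mm (home) or x = 5 mm (stopped). Over 40 N between a sleeve and the gauge is forcing.
- tip_left (a point): Centre of the end face of the gauge's +y pin, at (40, 45, 32) mm in the gauge's frame. Level steel pin, 27 mm diameter, 45 mm long, pointing to the gauge's -x; its foot is in a grey block at x = 85 to 115 mm, 56 mm wide, top at z = 52 mm.
- tip_right (a point): Centre of the end face of the gauge's -y pin, at (40, -45, 32) mm in the gauge's frame. The same pin and block as on the left.
- sleeve_a: One of two brass tubes, alike outside: 44 mm diameter, 70 mm long, 0.3 kg. Origin at the tube's middle, on its axis; x along the tube. It starts in a lane of the gauge, parallel to it, middle at gauge x = -85 to -60 mm. The bore is 31 mm in one (slides over a pin to the block) and 24 mm in the other (stopped at the pin's end); which is which must be tried.
- sleeve_b: One of two brass tubes, alike outside: 44 mm diameter, 70 mm long, 0.3 kg. Origin at the tube's middle, on its axis; x along the tube. It starts in a lane of the gauge, parallel to it, middle at gauge x = -85 to -60 mm. The bore is 31 mm in one (slides over a pin to the block) and 24 mm in the other (stopped at the pin's end); which is which must be tried.
- pliers: Loose small pliers, closed, steel with two blue handles, 160 mm long, 44 mm wide at the handles, 12 mm thick, 0.12 kg, lying flat across both lanes on the rails between sleeves and pins. Origin at the underside of the round pivot (22 mm wide), best pinched there; x points to the jaws (72 mm long, 18 narrowing to 11 mm), handles reach to x = -86 mm.
- tray: Fixed white rectangular open tray, 160 x 130 x 30 mm outside, walls and floor 4 mm. Origin at the centre of its underside; x along the 160 mm side. For the sleeve that fits.
- tub: Fixed white round open tub, 156 mm outside diameter, 30 mm high, wall and floor 4 mm. Origin at the centre of its underside. For the sleeve that does not fit.
- compact: Bystander: loose brass compact (disc), 72 mm diameter, 14 mm high, left of the gauge's near end. Origin under its centre. Leave it.
- jar: Bystander: loose amber jar, 56 mm diameter, 75 mm high, beyond the gauge. Origin under its centre. Leave it.
- tape: Bystander: loose orange roll of tape lying flat, 80 mm diameter, 24 mm high, beyond the gauge. Origin under its centre. Leave it.
Not all that is in view belongs to the job. Leave any blue look-alike of the sleeve_b alone.

How it is judged:
On the way, in this order (a step that is already met when the one before it is completed fails the run):
1. the pliers lie flat on the table, their pivot more than 130 mm from the gauge's origin (horizontal distance between pliers and gauge above 0.13 m and height (world z) of pliers below 0.008 m and angle between pliers's own z axis and vertical below 0.15 rad), for 0.2 s.
2. both sleeves have been tried: one is fully home on its pin (within 4 mm of the block) while the other stands against its pin's end (within 4 mm) ((((x of sleeve_a in the frame of gauge between 0.046 and 0.056 m and z of sleeve_a in the frame of gauge between 0.027 and 0.039 m and (y of sleeve_a in the frame of gauge between 0.038 and 0.052 m or y of sleeve_a in the frame of gauge between -0.052 and -0.038 m)) and (x of sleeve_b in the frame of gauge between 0.001 and 0.012 m and z of sleeve_b in the frame of gauge between 0.027 and 0.039 m and (y of sleeve_b in the frame of gauge between 0.038 and 0.052 m or y of sleeve_b in the frame of gauge between -0.052 and -0.038 m))) or ((x of sleeve_b in the frame of gauge between 0.046 and 0.056 m and z of sleeve_b in the frame of gauge between 0.027 and 0.039 m and (y of sleeve_b in the frame of gauge between 0.038 and 0.052 m or y of sleeve_b in the frame of gauge between -0.052 and -0.038 m)) and (x of sleeve_a in the frame of gauge between 0.001 and 0.012 m and z of sleeve_a in the frame of gauge between 0.027 and 0.039 m and (y of sleeve_a in the frame of gauge between 0.038 and 0.052 m or y of sleeve_a in the frame of gauge between -0.052 and -0.038 m))))), for 0.2 s.
3. one is sorted by its result: the fitting one lies in the tray while the other is still at its pin's end, or the misfit lies in the tub while the other is still home on its pin ((((x of sleeve_a in the frame of tray between -0.07 and 0.07 m and y of sleeve_a in the frame of tray between -0.055 and 0.055 m and z of sleeve_a in the frame of tray between 0.015 and 0.045 m) and (x of sleeve_b in the frame of gauge between 0.001 and 0.012 m and z of sleeve_b in the frame of gauge between 0.027 and 0.039 m and (y of sleeve_b in the frame of gauge between 0.038 and 0.052 m or y of sleeve_b in the frame of gauge between -0.052 and -0.038 m))) or ((x of sleeve_b in the frame of tray between -0.07 and 0.07 m and y of sleeve_b in the frame of tray between -0.055 and 0.055 m and z of sleeve_b in the frame of tray between 0.015 and 0.045 m) and (x of sleeve_a in the frame of gauge between 0.001 and 0.012 m and z of sleeve_a in the frame of gauge between 0.027 and 0.039 m and (y of sleeve_a in the frame of gauge between 0.038 and 0.052 m or y of sleeve_a in the frame of gauge between -0.052 and -0.038 m))) or ((x of sleeve_a in the frame of gauge between 0.046 and 0.056 m and z of sleeve_a in the frame of gauge between 0.027 and 0.039 m and (y of sleeve_a in the frame of gauge between 0.038 and 0.052 m or y of sleeve_a in the frame of gauge between -0.052 and -0.038 m)) and (horizontal distance between sleeve_b and tub below 0.058 m and z of sleeve_b in the frame of tub between 0.015 and 0.045 m)) or ((x of sleeve_b in the frame of gauge between 0.046 and 0.056 m and z of sleeve_b in the frame of gauge between 0.027 and 0.039 m and (y of sleeve_b in the frame of gauge between 0.038 and 0.052 m or y of sleeve_b in the frame of gauge between -0.052 and -0.038 m)) and (horizontal distance between sleeve_a and tub below 0.058 m and z of sleeve_a in the frame of tub between 0.015 and 0.045 m)))), for 0.2 s.
At the end, for the whole second after the job is handed in: The sleeve that fits (went home) lies inside the rectangular tray and the one that does not inside the round tub, both lying down on the floor of it (middle 15 to 45 mm above the table); the pliers lie flat on the table, pivot more than 130 mm from the gauge's origin; all at rest (all of step 1 and (((x of sleeve_a in the frame of tray between -0.07 and 0.07 m and y of sleeve_a in the frame of tray between -0.055 and 0.055 m and z of sleeve_a in the frame of tray between 0.015 and 0.045 m) and (horizontal distance between sleeve_b and tub below 0.058 m and z of sleeve_b in the frame of tub between 0.015 and 0.045 m)) or ((x of sleeve_b in the frame of tray between -0.07 and 0.07 m and y of sleeve_b in the frame of tray between -0.055 and 0.055 m and z of sleeve_b in the frame of tray between 0.015 and 0.045 m) and (horizontal distance between sleeve_a and tub below 0.058 m and z of sleeve_a in the frame of tub between 0.015 and 0.045 m))) and linear speed of each of sleeve_a, sleeve_b, pliers below 0.02 m/s); the robot touches nothing.
It fails at once if a sleeve is forced: more than 40 N between a sleeve and the gauge (contact force between any of sleeve_a, sleeve_b and gauge above 40 N).
It fails at once if a bystander (compact, jar or tape) is moved by more than 30 mm (distance of any of compact, jar, tape from where it was at the start of the episode above 0.03 m).
It also fails if it takes over 72 s, if anything falls off the work surface, if the arm or the gripper's body presses on something with over 40 N, if the wrist force passes 120 N, or if a joint passes its speed limit or range.

## Working session

There is one attempt and no reset: what is moved stays moved. The work goes in short steps, Python scripts to look and compute and a tool call to move; the robot and the scene stay as the last step left them, time stands still between calls to the robot, and variables do not carry over. Pictures are saved under pics/ and viewed, about 8 in all and at most 12, crops included, and the job is handed in when it is done.

Besides the shell and the picture viewer there is one more tool, called as name(argument=value, ...) on one line, values as JSON. step_arm: Moves the arm, as the interface text tells. Its arguments: {"type":"object","properties":{"steps":{"type":"array"},"claw":{"type":"number"}},"required":["steps"]}

```bash
mkdir -p pics; ls; python3 - <<'E'
from plant import *
import cv2,numpy as np
s=state();print(s['time'],s['tool_pos'],s['tool_rot'],s['gripper_width'])
for c in ['scene','top']:
    im,d=grab_frame(c);cv2.imwrite(f'pics/{c}1.png',im[:,:,::-1]);np.savez(f'{c}1.npz',im=im,d=d)
    p=camera_params(c);print(c,np.round(p['mtx'],1).tolist(),np.round(p['extrinsics'],3).tolist())
for l in ['gauge','sleeve_a','pliers','tray','tub','compact','jar','tape']:
    print(l,[(np.round(b['box']).tolist(),round(b['p'],2)) for b in boxes_of('top',l)][:4])
print(camera_params('wrist'))
E
```

```text
pics
0.0 [0.24122551 0.57590574 0.23005088] [-3.14891238e-04  1.97095866e-01  9.80383696e-01 -9.63636844e-04] 0.9975986105473181
scene [[414.7, 0.0, 255.4], [0.0, 414.7, 195.2], [0.0, 0.0, 1.0]] [[-0.847, 0.457, -0.272, 0.795], [0.532, 0.724, -0.44, 0.401], [-0.004, -0.517, -0.856, 0.839], [0.0, 0.0, 0.0, 1.0]]
top [[453.5, 0.0, 267.0], [0.0, 453.5, 193.4], [0.0, 0.0, 1.0]] [[-0.02, -0.991, 0.131, 0.406], [-1.0, 0.02, 0.0, 0.009], [-0.003, -0.131, -0.991, 1.102], [0.0, 0.0, 0.0, 1.0]]
gauge [([248.0, 139.0, 78.0, 104.0], 0.9), ([252.0, 177.0, 63.0, 17.0], 0.28)]
sleeve_a [([288.0, 262.0, 23.0, 36.0], 0.8), ([295.0, 201.0, 21.0, 32.0], 0.79), ([257.0, 207.0, 18.0, 35.0], 0.69), ([223.0, 260.0, 31.0, 25.0], 0.62)]
pliers [([252.0, 175.0, 66.0, 20.0], 0.81)]
tray [([357.0, 157.0, 80.0, 84.0], 0.59)]
tub [([118.0, 157.0, 70.0, 64.0], 0.69), ([188.0, 88.0, 24.0, 31.0], 0.45)]
compact [([169.0, 237.0, 28.0, 33.0], 0.98)]
jar [([186.0, 88.0, 29.0, 34.0], 0.67), ([249.0, 141.0, 68.0, 102.0], 0.17)]
tape [([303.0, 85.0, 34.0, 35.0], 0.92)]
{'mtx': array([[297.31863964,   0.        , 251.43333367],
       [  0.        , 297.31863964, 192.12554506],
       [  0.        ,   0.        ,   1.        ]]), 'T_tool_cam': array([[ 5.66646146e-04, -9.61821211e-01, -2.73677979e-01,
         6.89762039e-02],
       [ 9.99999812e-01,  6.09717922e-04, -7.23243823e-05,
        -5.09747932e-04],
       [ 2.36429494e-04, -2.73677887e-01,  9.61821376e-01,
        -1.41476956e-01],
       [ 0.00000000e+00,  0.00000000e+00,  0.00000000e+00,
         1.00000000e+00]])}
```

```bash
cat > h.py <<'E'
import numpy as np,cv2
from plant import *
def cloud(c,d):
    p=camera_params(c);K=p['mtx'];v,u=np.mgrid[:384,:512]
    P=np.stack([(u-K[0,2])/K[0,0]*d,(v-K[1,2])/K[1,1]*d,d],-1)
    T=p['extrinsics'];return P@T[:3,:3].T+T[:3,3]
E
python3 - <<'E'
from h import *
z=np.load('top1.npz');im=z['im'];W=cloud('top',z['d'])
cv2.imwrite('pics/top1c.png',cv2.resize(im[75:305,110:445,::-1],None,fx=2.35,fy=2.35,interpolation=2))
for n,(u,v) in dict(table=(230,240),b1=(299,280),s1=(305,217),s2=(266,224),b2=(238,272),pl=(285,185),tray=(397,199),tub=(153,189),gaugefloor=(284,225)).items(): print(n,np.round(W[v,u],3))
# gauge: blocks & tops
for lo,hi in[(.045,.06),(.006,.0125),(.013,.021),(.022,.035),(.036,.062)]:
    m=(W[...,2]>lo)&(W[...,2]<hi);m[:,:240]=0;m[:,335:]=0;m[:125]=0;m[250:]=0
    P=W[m];print(lo,len(P),np.round(P.min(0),3),np.round(P.max(0),3))
E
```

```text
table [ 0.44   0.101 -0.001]
b1 [ 0.344 -0.06   0.04 ]
s1 [ 0.488 -0.077  0.052]
s2 [0.474 0.013 0.052]
b2 [0.365 0.08  0.044]
pl [ 0.568 -0.034  0.028]
tray [ 0.531 -0.308  0.002]
tub [0.568 0.289 0.003]
gaugefloor [ 0.473 -0.03   0.013]
0.045 1634 [ 0.441 -0.1    0.045] [0.672 0.045 0.059]
0.006 2679 [ 0.42  -0.145  0.006] [0.717 0.062 0.012]
0.013 1035 [ 0.431 -0.109  0.013] [0.67  0.052 0.021]
0.022 647 [ 0.438 -0.113  0.022] [0.644 0.044 0.035]
0.036 2129 [ 0.441 -0.1    0.036] [0.672 0.045 0.06 ]
```

View pics/top1c.png

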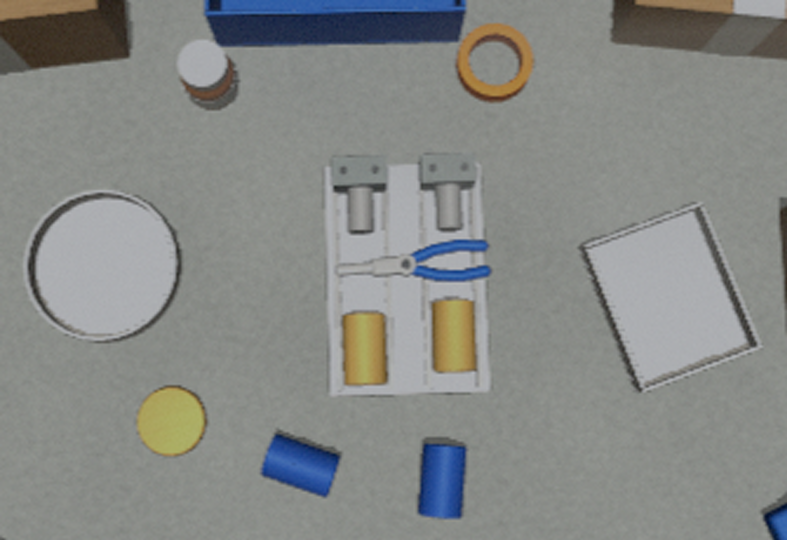

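View pics/scene1.png

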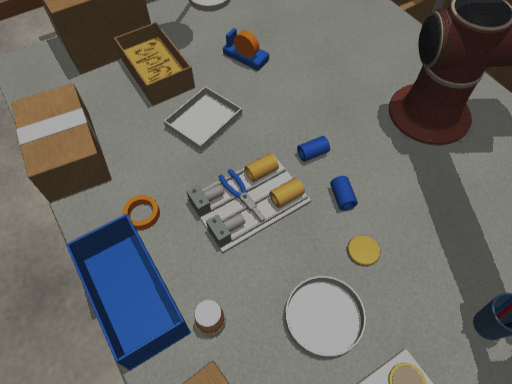

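```bash
python3 - <<'E'
from h import *
z=np.load('top1.npz');im=z['im'];W=cloud('top',z['d'])
m=((W[...,2]>.0055)&(z['d']>0)).astype(np.uint8);m[:,:235]=0;m[:,340:]=0;m[:125]=0;m[250:]=0
m=cv2.morphologyEx(m,cv2.MORPH_OPEN,np.ones((5,5)))
n,l,s,c=cv2.connectedComponentsWithStats(m);k=1+s[1:,4].argmax();P=W[l==k]
r=cv2.minAreaRect(P[:,:2].astype(np.float32)*1000);print('gauge rect',r)
# blocks, sleeves, top
hsv=cv2.cvtColor(im,cv2.COLOR_RGB2HSV)
br=(hsv[...,0]>15)&(hsv[...,0]<35)&(hsv[...,1]>90)
for n,(x0,x1,y0,y1) in dict(R=(285,325,190,245),L=(248,284,195,250)).items():
    q=np.zeros_like(br);q[y0:y1,x0:x1]=1;Q=W[br&q]; T=Q[Q[:,2]>.035]
    print('sleeve',n,len(T),cv2.minAreaRect(T[:,:2].astype(np.float32)*1000),T[:,2].max())
    xs=np.linspace(T[:,0].min()+.01,T[:,0].max()-.01,8)
    mid=[(a, np.mean([T[abs(T[:,0]-a)<.005][:,1].min(),T[abs(T[:,0]-a)<.005][:,1].max()])) for a in xs]
    print(' axis fit',np.polyfit(*zip(*mid),1), 'ymid',np.mean([b for a,b in mid]),'x',xs.mean())
Q=W[l==k];
for n,s in(('blkL',1),('blkR',-1)):
    B=Q[(Q[:,2]>.047)&(Q[:,0]>.6)&((Q[:,1]+.03)*s>0)];print(n,len(B),np.round(np.percentile(B,[1,50,99],axis=0),3).tolist())
    B=Q[(Q[:,2]>.04)&(Q[:,2]<.05)&(Q[:,0]>.585)&(Q[:,0]<.63)&((Q[:,1]+.03)*s>0)];print('pin',n,len(B),B.mean(0),B.min(0))
bl=(hsv[...,0]>100)&(hsv[...,0]<125)&(hsv[...,1]>120);bl[:160]=0;bl[210:]=0;bl[:,:270]=0;bl[:,330:]=0
H=W[bl];print('handles',len(H),H.mean(0),H.min(0),H.max(0))
q=(W[...,2]>.02)&(W[...,2]<.037)&(l==k);q[:170]=0;q[195:]=0;q[:,288:]=0;J=W[q];print('jaw',len(J),J.mean(0),J.min(0),J.max(0))
A=np.r_[H,J];v=cv2.fitLine(J[:,:2].astype(np.float32),cv2.DIST_L2,0,.01,.01);print(v.ravel())
for n,(x0,x1,y0,y1) in dict(tray=(350,440,150,245),tub=(112,192,150,225)).items():
    q=np.zeros(br.shape,bool);q[y0:y1,x0:x1]=1;Q=W[q&(W[...,2]>.02)&(W[...,2]<.04)]
    print(n,len(Q),cv2.minAreaRect(Q[:,:2].astype(np.float32)*1000),cv2.minEnclosingCircle(Q[:,:2].astype(np.float32)*1000))
cv2.imwrite('pics/crop2.png',cv2.resize(im[130:250,240:335,::-1],None,fx=5,fy=5,interpolation=2))
E
```

```text
gauge rect ((551.4554443359375, -28.985694885253906), (240.32656860351562, 163.89276123046875), 0.7613913416862488)
sleeve R 508 ((455.92254638671875, -54.557533264160156), (63.70331954956055, 148.8500518798828), 61.16693878173828) 1.1024074730863955Traceback (most recent call last):
  File "<stdin>", line 14, in <module>
    return umr_minimum(a, axis, None, out, keepdims, initial, where)
ValueError: zero-size array to reduction operation minimum which has no identity
```

```bash
python3 - <<'E'
from h import *
z=np.load('top1.npz');im=z['im'];W=cloud('top',z['d']);W[z['d']<=.1]=[0,0,-1]
hsv=cv2.cvtColor(im,cv2.COLOR_RGB2HSV)
a=np.radians(.76);R=np.array([[np.cos(a),-np.sin(a),0],[np.sin(a),np.cos(a),0],[0,0,1]])
G=(W-[.5565,-.0289,0])@R   # gauge frame
f=lambda *A:print(*[np.round(x,4).tolist() if not isinstance(x,str) else x for x in A])
br=(hsv[...,0]>15)&(hsv[...,0]<35)&(hsv[...,1]>90)
for n,s in(('L',1),('R',-1)):
    T=G[br&(G[...,2]>.035)&(abs(G[...,1]-s*.045)<.03)&(abs(G[...,0]+.07)<.07)]
    f('sleeve',n,np.array(len(T)),np.percentile(T,[1,50,99],axis=0));print(cv2.minAreaRect(T[:,:2].astype(np.float32)*1000))
    B=G[(G[...,2]>.045)&(G[...,2]<.06)&(G[...,0]>.07)&(G[...,0]<.13)&(abs(G[...,1]-s*.045)<.045)];f('blk',np.percentile(B,[1,50,99],axis=0))
    B=G[(G[...,2]>.038)&(G[...,2]<.05)&(G[...,0]>.03)&(G[...,0]<.08)&(abs(G[...,1]-s*.045)<.04)];f('pin',np.percentile(B,[1,50,99],axis=0))
q=(W[...,2]>.021)&(W[...,2]<.037)&(G[...,0]<.04)&(G[...,0]>-.015)&(abs(G[...,1])<.1)
J=W[q&(W[...,1]>-.02)];H=W[q&(W[...,1]<-.045)]
f('jaw',J.mean(0),J.min(0),J.max(0));f('hand',H.mean(0),H.min(0),H.max(0))
print(cv2.fitLine(W[q][:,:2].astype(np.float32),cv2.DIST_L2,0,.01,.01).ravel())
for n,(x0,x1,y0,y1) in dict(tray=(350,440,150,245),tub=(112,192,150,225)).items():
    k=np.zeros(br.shape,bool);k[y0:y1,x0:x1]=1;Q=W[k&(W[...,2]>.02)&(W[...,2]<.04)]
    print(n,len(Q),cv2.minAreaRect(Q[:,:2].astype(np.float32)*1000),cv2.minEnclosingCircle(Q[:,:2].astype(np.float32)*1000))
cv2.imwrite('pics/crop2.png',cv2.resize(im[130:250,240:335,::-1],None,fx=5,fy=5,interpolation=2))
E
```

```text
sleeve L 513 [[-0.1141, 0.0263, 0.037], [-0.0799, 0.0461, 0.0511], [-0.0455, 0.066, 0.0572]]
((-79.7637939453125, 46.04523468017578), (69.66907501220703, 40.63444900512695), 0.6399218440055847)
blk [[0.0723, 0.0182, 0.0452], [0.0976, 0.0448, 0.0527], [0.1144, 0.0708, 0.0576]]
pin [[0.0397, 0.0335, 0.0383], [0.0602, 0.0454, 0.0443], [0.0796, 0.0559, 0.0492]]
sleeve R 504 [[-0.1038, -0.0626, 0.0375], [-0.0698, -0.0423, 0.0509], [-0.0363, -0.0241, 0.0569]]
((-69.62809753417969, -42.80387878417969), (39.45703125, 68.60169982910156), 88.26748657226562)
blk [[0.0717, -0.0718, 0.0456], [0.0983, -0.0449, 0.053], [0.1144, -0.0173, 0.0568]]
pin [[0.0399, -0.0566, 0.0383], [0.0589, -0.0442, 0.0441], [0.0796, -0.0325, 0.049]]
jaw [0.5614, 0.0076, 0.0292] [0.5493, -0.0196, 0.0211] [0.5959, 0.043, 0.0352]
hand [0.5653, -0.0776, 0.0293] [0.5439, -0.1126, 0.0211] [0.5972, -0.0453, 0.0365]
[ 0.05079486 -0.9987091   0.56358755 -0.04381629]
tray 570 ((524.9055786132812, -298.1269226074219), (159.83677673339844, 132.66590881347656), 19.078773498535156) ((524.8760986328125, -297.55230712890625), 101.61832427978516)
tub 471 ((568.3895874023438, 282.02203369140625), (153.6846923828125, 153.1007537841797), 88.7276840209961) ((568.521240234375, 282.33062744140625), 78.40400695800781)
```

View pics/crop2.png

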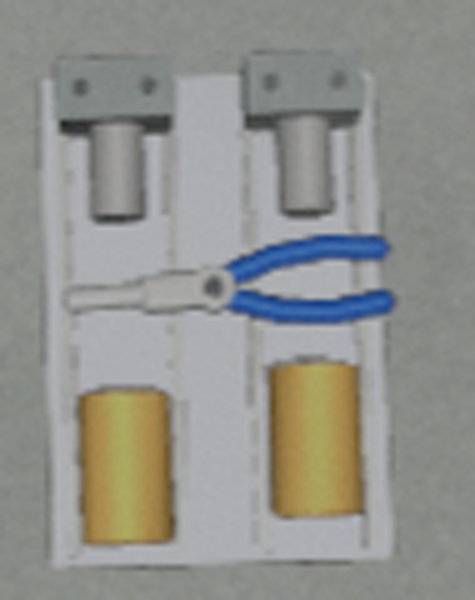

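Candidates in the top picture: the brass sleeves are at (305,217) and (266,224). The blue look-alikes at (299,280) and (238,272), and one at the lower right, stay alone, and so does the compact at (183,253). The crop confirms that both brass tubes lie in the lanes, with the pliers' pivot at about pixel (283,187). The fitted gauge rectangle is 240 x 164 mm, which matches the description.

```bash
cat >> h.py <<'E'
from scipy.spatial.transform import Rotation as Rn
GO=np.array([.5565,-.0289,0]);GA=np.radians(.76)
def g2w(x,y): c,s=np.cos(GA),np.sin(GA);return GO[0]+(c*x-s*y)/1e3,GO[1]+(s*x+c*y)/1e3
def rows(x,y,z,yaw=None,n=None,smax=48):
    """rows to TCP x,y,z with tool-y heading yaw deg (mod 180)"""
    s=state();q=s['tool_rot'];R=Rn.from_quat([q[1],q[2],q[3],q[0]]).as_matrix();p=np.array(s['tool_pos'])
    h=np.degrees(np.arctan2(R[1,1],R[0,1]));d=0 if yaw is None else (yaw-h+90)%180-90
    D=np.array([x,y,z])-p
    n=n or max(1,int(np.ceil(max(np.linalg.norm(D)*1e3/smax,abs(d)/8.5))))
    out=[]
    for i in range(n):
        Ri=Rn.from_euler('z',d*i/n,degrees=True).as_matrix()@R
        out.append(np.r_[np.round(Ri.T@D/n*1e3,1),round(-d/n,2)].tolist())
    print('t%.1f'%s['time'],np.round(p,4),'yaw%.1f'%h,'tilt',np.round(R[:,2],3),'F',np.round(s['contact_force'],1),'w%.2f'%s['gripper_width'],'dist',np.round(D*1e3,1),'dyaw%.1f'%d)
    for k in range(0,n,8):print(out[k:k+8])
E
python3 -c "
from h import *
z=np.load('top1.npz');W=cloud('top',z['d']);print(np.round(np.median(W[186:190,281:286].reshape(-1,3),0),4))
rows(.5625,-.0295,.2,3.6)"
```

```text
[ 0.561  -0.0288  0.0317]
t0.5 [0.2415 0.5764 0.2313] yaw67.3 tilt [-0. -0. -1.] F [-0.2  0.6  0.6] w1.00 dist [ 321.  -605.9  -31.3] dyaw-63.7
[[-35.3, -29.0, 2.1, 4.24], [-37.4, -26.3, 2.1, 4.24], [-39.2, -23.4, 2.1, 4.24], [-40.9, -20.5, 2.1, 4.24], [-42.3, -17.4, 2.1, 4.24], [-43.4, -14.2, 2.1, 4.24], [-44.4, -11.0, 2.1, 4.24], [-45.1, -7.7, 2.1, 4.24]]
[[-45.5, -4.3, 2.1, 4.24], [-45.7, -0.9, 2.1, 4.24], [-45.6, 2.5, 2.1, 4.24], [-45.3, 5.8, 2.1, 4.24], [-44.8, 9.2, 2.1, 4.24], [-44.0, 12.5, 2.1, 4.24], [-42.9, 15.7, 2.1, 4.24]]
```

step_arm(steps=[[-35,-29,2,4.2],[-37,-26,2,4.2],[-39,-23,2,4.2],[-41,-20,2,4.2],[-42,-17,2,4.2],[-43,-14,2,4.2],[-44,-11,2,4.2],[-45,-8,2,4.2]])

```text
time: 1.3
tool_pos: [0.4139, 0.2487, 0.2157]
tool_rot: [0.001, 0.477, 0.879, 0.003]
contact_force: [1.5, 0.5, 0.4]
gripper_width: 0.999
```

step_arm(steps=[[-45,-4,2,4.2],[-45,-1,2,4.2],[-45,2,2,4.2],[-45,6,2,4.2],[-45,9,2,4.2],[-44,12,2,4.2],[-43,16,2,4.2],[0,0,0,0]])

```text
time: 2.1
tool_pos: [0.5646, -0.052, 0.2034]
tool_rot: [0.003, 0.695, 0.719, 0.005]
contact_force: [-0.8, 0.9, -0.2]
gripper_width: 0.999
```

```bash
python3 -c "
from h import *
rows(.5615,-.029,.08,3.6,n=8)"
```

```text
t2.1 [ 0.5646 -0.052   0.2034] yaw1.9 tilt [ 0.012  0.003 -1.   ] F [-0.8  0.9 -0.2] w1.00 dist [  -3.1   23.  -123.4] dyaw1.7
[[2.8, -0.5, 15.4, -0.22], [2.8, -0.5, 15.4, -0.22], [2.8, -0.5, 15.4, -0.22], [2.8, -0.4, 15.4, -0.22], [2.8, -0.4, 15.4, -0.22], [2.8, -0.4, 15.4, -0.22], [2.8, -0.4, 15.4, -0.22], [2.8, -0.4, 15.4, -0.22]]
```

step_arm(steps=[[6,-1,30,-0.5],[6,-1,30,-0.5],[6,-1,30,-0.5],[4,-1,30,-0.3],[0,0,0,0]])

```text
time: 2.6
tool_pos: [0.5631, -0.0305, 0.0826]
tool_rot: [0.005, 0.685, 0.729, 0.007]
contact_force: [-0.8, 0.2, -0.3]
gripper_width: 1.001
```

```bash
python3 - <<'E'
from h import *
rows(.5615,-.029,.014,3.6,n=4)
s=state();p=np.array(s['tool_pos']);q=s['tool_rot'];im,d=grab_frame('wrist');cv2.imwrite('pics/w1.png',im[:,:,::-1])
E
```

```text
t2.6 [ 0.5631 -0.0305  0.0826] yaw3.6 tilt [ 0.017  0.003 -1.   ] F [-0.8  0.2 -0.3] w1.00 dist [ -1.6   1.5 -68.6] dyaw0.0
[[0.4, -0.7, 17.2, -0.0], [0.4, -0.7, 17.2, -0.0], [0.4, -0.7, 17.2, -0.0], [0.4, -0.7, 17.2, -0.0]]
```

View pics/w1.png

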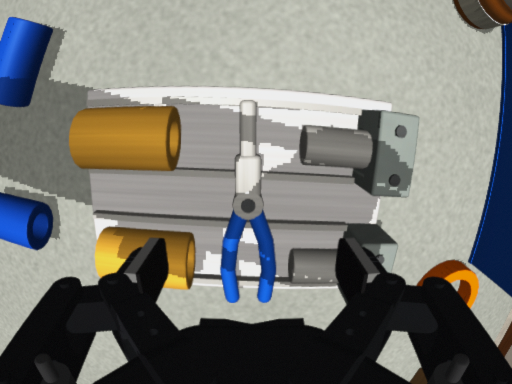

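step_arm(steps=[[1,-1,20,0],[1,-1,20,0],[1,-1,15,0],[0,0,9,0],[0,0,4,0],[0,0,0,0]])

```text
time: 3.25
tool_pos: [0.5721, -0.0291, 0.027]
tool_rot: [0.015, 0.684, 0.729, 0.013]
contact_force: [-1.0, -0.1, -0.5]
gripper_width: 1.006
```

```bash
python3 -c "
from h import *
rows(.5615,-.029,.014,3.6,n=1)"
```

```text
t3.2 [ 0.5721 -0.0291  0.027 ] yaw3.7 tilt [ 0.04  -0.001 -0.999] F [-1.  -0.1 -0.5] w1.01 dist [-10.6   0.1 -13. ] dyaw-0.1
[[0.8, -11.0, 12.5, 0.06]]
```

step_arm(steps=[[0,-6,0,0],[0,-5,0,0],[0,0,0,0]])

```text
time: 3.55
tool_pos: [0.5617, -0.0302, 0.0287]
tool_rot: [0.016, 0.684, 0.729, 0.014]
contact_force: [0.9, 0.3, 0.1]
gripper_width: 1.0
```

```bash
python3 -c "
from h import *
rows(.5615,-.029,.014,3.6,n=1)
s=state();print(np.round(s['joint_vel'],3),np.round(s['joint_pos'],3))"
```

```text
t3.5 [ 0.5617 -0.0302  0.0287] yaw3.7 tilt [ 0.043 -0.002 -0.999] F [0.9 0.3 0.1] w1.00 dist [ -0.2   1.2 -14.7] dyaw-0.1
[[1.3, -0.7, 14.6, 0.06]]
[-0.    -0.008 -0.007  0.001 -0.001 -0.   ] [-0.189  0.094  1.933  0.007  1.072 -0.256]
```

step_arm(steps=[[0,-1,6,0],[0,-1,5,0],[0,-1,4,0],[0,0,0,0]])

```text
time: 3.95
tool_pos: [0.5592, -0.0306, 0.0129]
tool_rot: [0.017, 0.684, 0.729, 0.014]
contact_force: [0.2, -0.5, -0.2]
gripper_width: 0.995
```

```bash
python3 -c "
from h import *
rows(.5615,-.029,.014,3.6,n=1)"
```

```text
t4.0 [ 0.5592 -0.0306  0.0129] yaw3.6 tilt [ 0.044 -0.002 -0.999] F [ 0.2 -0.5 -0.2] w1.00 dist [2.3 1.6 1.1] dyaw-0.0
[[1.5, 2.4, -1.0, 0.05]]
```

step_arm(steps=[[1,2,-1,0],[0,0,0,0],[0,0,0,0],[0,0,0,0],[0,0,0,0],[0,0,0,0],[0,0,0,0],[0,0,0,0]], claw=0)

```text
time: 4.75
tool_pos: [0.5618, -0.0296, 0.0144]
tool_rot: [0.017, 0.684, 0.729, 0.014]
contact_force: [0.7, 0.1, -0.0]
gripper_width: 0.255
```

```bash
python3 -c "
from h import *
rows(.5615,-.029,.12,3.6)"
```

```text
t4.8 [ 0.5618 -0.0296  0.0144] yaw3.7 tilt [ 0.045 -0.002 -0.999] F [ 0.7  0.1 -0. ] w0.26 dist [ -0.3   0.6 105.6] dyaw-0.1
[[0.0, 1.5, -35.2, 0.02], [0.0, 1.5, -35.2, 0.02], [0.0, 1.5, -35.2, 0.02]]
```

step_arm(steps=[[0,1,-20,0],[0,1,-30,0],[0,1,-30,0],[0,1,-30,0],[0,0,0,0]])

```text
time: 5.25
tool_pos: [0.558, -0.0282, 0.1241]
tool_rot: [0.013, 0.684, 0.729, 0.013]
contact_force: [1.1, -0.2, -0.3]
gripper_width: 0.248
```

```bash
python3 -c "
from h import *
rows(.57,.128,.12,92,n=12)"
```

```text
t5.2 [ 0.558  -0.0282  0.1241] yaw3.6 tilt [ 0.037 -0.    -0.999] F [ 1.1 -0.2 -0.3] w0.25 dist [ 12.  156.2  -4.1] dyaw88.4
[[12.9, 1.8, 0.4, -7.36], [12.6, 3.4, 0.4, -7.36], [12.0, 5.0, 0.5, -7.36], [11.3, 6.5, 0.6, -7.36], [10.4, 7.9, 0.6, -7.36], [9.3, 9.2, 0.7, -7.36], [8.0, 10.3, 0.7, -7.36], [6.6, 11.2, 0.7, -7.36]]
[[5.1, 12.0, 0.8, -7.36], [3.5, 12.5, 0.8, -7.36], [1.9, 12.9, 0.8, -7.36], [0.2, 13.0, 0.8, -7.36]]
```

step_arm(steps=[[13,2,0,-7.4],[13,3,0,-7.4],[12,5,0,-7.4],[11,6,0,-7.4],[10,8,0,-7.4],[9,9,0,-7.4],[8,10,0,-7.4],[7,11,0,-7.4]])

```text
time: 6.05
tool_pos: [0.5567, 0.0779, 0.1118]
tool_rot: [0.01, 0.216, 0.976, 0.003]
contact_force: [0.5, 0.3, -1.5]
gripper_width: 0.251
```

step_arm(steps=[[5,12,0,-7.4],[3,12,0,-7.4],[2,13,0,-7.4],[0,13,0,-7.4],[0,0,0,0]])

```text
time: 6.55
tool_pos: [0.5527, 0.1325, 0.1015]
tool_rot: [0.004, -0.052, 0.999, 0.0]
contact_force: [-0.1, 0.2, -1.7]
gripper_width: 0.253
```

```bash
python3 -c "
from h import *
rows(.57,.128,.03,90.8,n=5)"
```

```text
t6.5 [0.5527 0.1325 0.1015] yaw96.0 tilt [ 0.007  0.001 -1.   ] F [-0.1  0.2 -1.7] w0.25 dist [ 17.3  -4.5 -71.5] dyaw-5.2
[[-3.3, -1.3, 14.3, 1.04], [-3.3, -1.2, 14.3, 1.04], [-3.3, -1.1, 14.3, 1.04], [-3.3, -1.1, 14.3, 1.04], [-3.3, -1.0, 14.3, 1.04]]
```

step_arm(steps=[[-4,-1,15,1],[-4,-1,15,1],[-4,-1,15,1],[-3,-1,15,1],[-3,-1,14,1],[0,0,0,0]])

```text
time: 7.15
tool_pos: [0.5688, 0.1246, 0.0145]
tool_rot: [-0.001, 0.002, 1.0, -0.001]
contact_force: [-0.7, -0.0, -2.0]
gripper_width: 0.254
```

```bash
python3 -c "
from h import *
rows(.57,.128,.003,90.8,n=4)"
```

```text
t7.2 [0.5688 0.1246 0.0145] yaw89.8 tilt [-0.002 -0.001 -1.   ] F [-0.7 -0.  -2. ] w0.25 dist [  1.2   3.4 -11.5] dyaw1.0
[[-0.3, 0.9, 2.9, -0.26], [-0.3, 0.9, 2.9, -0.26], [-0.3, 0.9, 2.9, -0.26], [-0.3, 0.9, 2.9, -0.26]]
```

step_arm(steps=[[0,1,3,0],[0,1,3,0],[0,1,3,0],[0,0,0,0]])

```text
time: 7.55
tool_pos: [0.5686, 0.1267, 0.0038]
tool_rot: [-0.002, 0.004, 1.0, -0.001]
contact_force: [-0.4, -0.1, -1.1]
gripper_width: 0.254
```

step_arm(steps=[[0,0,0,0],[0,0,0,0],[0,0,0,0],[0,0,0,0]], claw=55)

```text
time: 7.95
tool_pos: [0.5707, 0.1272, 0.0065]
tool_rot: [0.001, 0.004, 1.0, -0.0]
contact_force: [0.1, -0.5, -0.6]
gripper_width: 0.55
```

step_arm(steps=[[0,0,-10,0],[0,0,-30,0],[0,0,-40,0],[0,0,0,0]], claw=14)

```text
time: 8.35
tool_pos: [0.5704, 0.1272, 0.0908]
tool_rot: [0.001, 0.004, 1.0, -0.0]
contact_force: [1.0, -0.3, 0.9]
gripper_width: 0.142
```

```bash
python3 - <<'E'
from h import *
im,d=grab_frame('top');W=cloud('top',d);W[d<.1]=[0,0,-1]
hsv=cv2.cvtColor(im,cv2.COLOR_RGB2HSV)
bl=(hsv[...,0]>100)&(hsv[...,0]<125)&(hsv[...,1]>120)&(abs(W[...,0]-.57)<.12)&(abs(W[...,1]-.128)<.07)&(W[...,2]<.05)
H=W[bl];print(len(H),H.mean(0),H.min(0),H.max(0))
x,y=g2w(-150,45);rows(x,y,.09,90.76)
cv2.imwrite('pics/t2.png',cv2.resize(im[75:305,110:445,::-1],None,fx=2.35,fy=2.35))
E
```

```text
<stdin>:5: RuntimeWarning: Mean of empty slice.
  ret = um.true_divide(
Traceback (most recent call last):
ValueError: zero-size array to reduction operation minimum which has no identity
```

```bash
python3 -c "
from h import *
x,y=g2w(-145,45.5);rows(x,y,.09,90.76)"
```

```text
t8.4 [0.5686 0.127  0.0879] yaw89.6 tilt [-0.003 -0.001 -1.   ] F [0.2 0.9 0.8] w0.14 dist [-157.6 -112.4    2.1] dyaw1.2
[[31.4, -22.7, -0.3, -0.23], [31.5, -22.6, -0.3, -0.23], [31.6, -22.4, -0.3, -0.23], [31.6, -22.3, -0.3, -0.23], [31.7, -22.2, -0.3, -0.23]]
```

step_arm(steps=[[32,-22,0,-0.2],[32,-22,0,-0.2],[32,-22,0,-0.2],[32,-22,0,-0.2],[31,-22,0,-0.2],[0,0,0,0]])

```text
time: 9.0
tool_pos: [0.402, 0.0145, 0.0845]
tool_rot: [-0.005, -0.007, 1.0, -0.001]
contact_force: [0.4, 0.3, -0.2]
gripper_width: 0.14
```

```bash
python3 - <<'E'
from h import *
x,y=g2w(-145,45.5);rows(x,y,.025,90.76)
im,d=grab_frame('top');W=cloud('top',d);W[d<.1]=[0,0,-1]
cv2.imwrite('pics/t2.png',cv2.resize(im[75:305,110:445,::-1],None,fx=2.35,fy=2.35))
P=W[(abs(W[...,0]-.57)<.1)&(abs(W[...,1]-.128)<.05)&(W[...,2]>.005)&(W[...,2]<.03)];print(len(P),np.round(P.mean(0),3),np.percentile(P,[2,98],axis=0).round(3))
E
```

```text
t9.0 [0.402  0.0145 0.0845] yaw90.8 tilt [-0.01  -0.001 -1.   ] F [ 0.4  0.3 -0.2] w0.14 dist [  8.9   0.1 -59.5] dyaw-0.0
[[-4.7, 0.0, 29.7, 0.02], [-4.7, 0.0, 29.7, 0.02]]
570 [0.583 0.123 0.011] [[0.498 0.087 0.005]
 [0.65  0.16  0.016]]
```

View pics/t2.png

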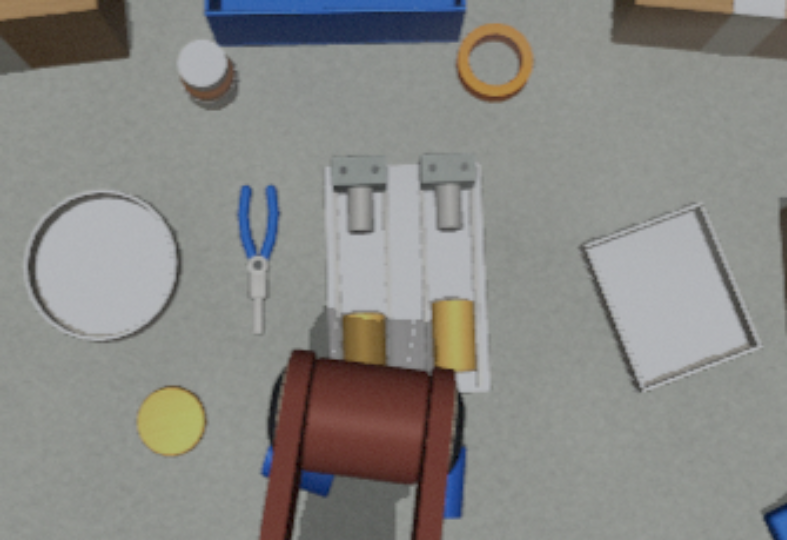

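step_arm(steps=[[-5,0,25,0],[-4,0,20,0],[0,0,12,0],[0,0,0,0]])

```text
time: 9.45
tool_pos: [0.4158, 0.0159, 0.0275]
tool_rot: [-0.001, -0.007, 1.0, -0.0]
contact_force: [-1.0, 0.2, -0.2]
gripper_width: 0.14
```

```bash
python3 -c "
from h import *
x,y=g2w(-60,45.3);rows(x,y,.025,90.76)"
```

```text
t9.4 [0.4158 0.0159 0.0275] yaw90.8 tilt [-0.003 -0.001 -1.   ] F [-1.   0.2 -0.2] w0.14 dist [80.1 -0.3 -2.5] dyaw-0.1
[[-40.1, -0.7, 1.1, 0.03], [-40.1, -0.7, 1.1, 0.03]]
```

step_arm(steps=[[-6,0,1,0],[-6,0,0,0],[-8,0,0,0],[-8,0,0,0],[-8,0,0,0],[-8,0,0,0],[-8,0,0,0],[-6,0,0,0]])

```text
time: 10.25
tool_pos: [0.4805, 0.0176, 0.0281]
tool_rot: [-0.001, -0.008, 1.0, -0.0]
contact_force: [-1.2, 0.1, -0.1]
gripper_width: 0.136
```

```bash
python3 -c "
from h import *
x,y=g2w(-60,45.3);rows(x,y,.025,90.76)"
```

```text
t10.2 [0.4805 0.0176 0.0281] yaw90.9 tilt [-0.002 -0.001 -1.   ] F [-1.2  0.1 -0.1] w0.14 dist [15.4 -2.  -3.1] dyaw-0.1
[[-15.4, -2.3, 3.0, 0.13]]
```

step_arm(steps=[[-6,-1,0,0],[-6,-1,0,0],[-5,0,0,0],[-3,0,0,0],[-2,0,0,0],[-2,0,0,0],[-2,0,0,0]])

```text
time: 10.95
tool_pos: [0.5087, 0.0158, 0.028]
tool_rot: [-0.002, -0.008, 1.0, -0.0]
contact_force: [-2.2, 0.2, 1.8]
gripper_width: 0.141
```

```bash
python3 - <<'E'
from h import *
x,y=g2w(-41,45.3);rows(x,y,.027,90.76)
im,d=grab_frame('top')
W=cloud('top',d);W[d<.1]=[0,0,-1]
hsv=cv2.cvtColor(im,cv2.COLOR_RGB2HSV)
br=(hsv[...,0]>15)&(hsv[...,0]<35)&(hsv[...,1]>90)&(W[...,2]>.035)&(W[...,2]<.06)&(abs(W[...,1]-.017)<.03)&(W[...,0]>.44)
x=W[br][:,0];print('sleeve L gauge front x',len(x),np.percentile(x,[1,99])-.556)
E
```

```text
t10.9 [0.5087 0.0158 0.028 ] yaw90.9 tilt [-0.003 -0.001 -1.   ] F [-2.2  0.2  1.8] w0.14 dist [ 6.2  0.  -1. ] dyaw-0.1
[[-6.2, -0.0, 1.0, 0.13]]Traceback (most recent call last):
  File "<stdin>", line 7, in <module>
    return _quantile_unchecked(
        a, q, axis, out, overwrite_input, method, keepdims, weights)
    return _ureduce(a,
                    func=_quantile_ureduce_func,
    ...<5 lines>...
                    overwrite_input=overwrite_input,
                    method=method)
    r = func(a, **kwargs)
    result = _quantile(arr,
                       quantiles=q,
    ...<2 lines>...
                       out=out,
                       weights=wgt)
    slices_having_nans = np.isnan(arr[-1, ...])
                                  ~~~^^^^^^^^^
IndexError: index -1 is out of bounds for axis 0 with size 0
```

step_arm(steps=[[-2,0,0,0],[-2,0,0,0],[-2,0,0,0]])

```text
time: 11.3
tool_pos: [0.5136, 0.0159, 0.0279]
tool_rot: [-0.004, -0.008, 1.0, -0.0]
contact_force: [-13.9, 0.1, 10.5]
gripper_width: 0.142
```

step_arm(steps=[[-2,0,0,0],[-2,0,0,0]])

```text
time: 11.5
tool_pos: [0.5133, 0.0159, 0.0277]
tool_rot: [-0.011, -0.008, 1.0, -0.0]
contact_force: [-11.1, -0.6, 7.9]
gripper_width: 0.137
```

step_arm(steps=[[3,0,0,0],[8,0,0,0],[10,0,0,0],[0,0,-20,0],[0,0,-30,0],[10,0,-15,0],[0,0,0,0]])

```text
time: 12.2
tool_pos: [0.4808, 0.0155, 0.0949]
tool_rot: [-0.009, -0.008, 1.0, -0.0]
contact_force: [0.2, -0.2, -0.2]
gripper_width: 0.142
```

```bash
python3 - <<'E'
from h import *
x,y=g2w(-135,-44.5);rows(x,y,.09,90.76)
E
```

```text
t12.2 [0.4808 0.0155 0.0949] yaw90.9 tilt [-0.018 -0.001 -1.   ] F [ 0.2 -0.2 -0.2] w0.14 dist [-58.7 -90.7  -4.9] dyaw-0.2
[[20.0, -29.9, 2.0, 0.06], [20.0, -29.9, 2.0, 0.06], [20.0, -30.0, 2.0, 0.06]]
```

step_arm(steps=[[20,-30,0,0],[20,-30,0,0],[20,-30,0,0],[0,0,0,0]])

```text
time: 12.6
tool_pos: [0.4206, -0.0773, 0.0943]
tool_rot: [-0.007, -0.01, 1.0, -0.001]
contact_force: [-0.2, -0.6, -0.3]
gripper_width: 0.137
```

```bash
cat >> h.py <<'E'
def sleeves(c='top'):
    im,d=grab_frame(c);W=cloud(c,d);W[d<.1]=[0,0,-1]
    hsv=cv2.cvtColor(im,cv2.COLOR_RGB2HSV);ca,sa=np.cos(GA),np.sin(GA)
    G=(W-GO)@np.array([[ca,-sa,0],[sa,ca,0],[0,0,1]])
    br=(hsv[...,0]>13)&(hsv[...,0]<35)&(hsv[...,1]>90)&(G[...,2]>.036)&(G[...,2]<.065)&(abs(G[...,0])<.13)
    for n,s in(('L',1),('R',-1)):
        T=G[br&(abs(G[...,1]-s*.045)<.03)]
        print('sleeve',n,len(T),np.percentile(T,[1,50,99],axis=0).round(3).tolist() if len(T)>20 else '')
    return im
E
python3 - <<'E'
from h import *
sleeves();im=sleeves('scene');cv2.imwrite('pics/s3.png',cv2.resize(im[130:270,170:330,::-1],None,fx=4,fy=4,interpolation=2))
x,y=g2w(-130,-44.5);rows(x,y,.027,90.76)
E
```

```text
sleeve L 506 [[-0.029, 0.024, 0.039], [0.004, 0.044, 0.051], [0.038, 0.064, 0.057]]
sleeve R 71 [[-0.053, -0.064, 0.037], [-0.041, -0.049, 0.05], [-0.036, -0.024, 0.056]]
sleeve L 546 [[-0.029, 0.028, 0.037], [0.006, 0.053, 0.05], [0.039, 0.068, 0.055]]
sleeve R 464 [[-0.104, -0.058, 0.037], [-0.069, -0.033, 0.05], [-0.036, -0.02, 0.056]]
t12.7 [ 0.4219 -0.0755  0.0945] yaw91.3 tilt [-0.013 -0.001 -1.   ] F [ 0.5  0.3 -0.3] w0.14 dist [  5.2   0.4 -67.5] dyaw-0.5
[[-3.1, 0.1, 33.7, 0.25], [-3.1, 0.1, 33.7, 0.25]]
```

View pics/s3.png

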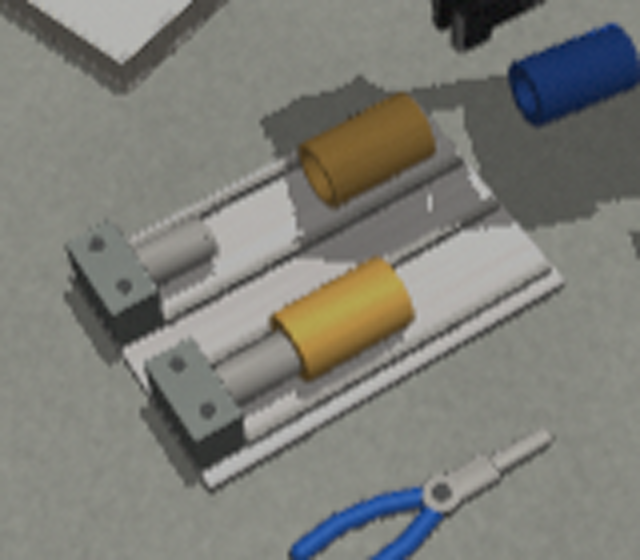

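step_arm(steps=[[-2,0,25,0],[-2,0,22,0],[0,0,14,0],[0,0,0,0]])

```text
time: 13.1
tool_pos: [0.4279, -0.0727, 0.0314]
tool_rot: [-0.005, -0.013, 1.0, 0.0]
contact_force: [-0.3, 0.4, -0.8]
gripper_width: 0.135
```

```bash
python3 -c "
from h import *
x,y=g2w(-60,-44.7);rows(x,y,.027,90.76)"
```

```text
t13.1 [ 0.4279 -0.0727  0.0314] yaw91.5 tilt [-0.01  0.   -1.  ] F [-0.3  0.4 -0.8] w0.14 dist [69.2 -1.7 -4.4] dyaw-0.7
[[-34.6, -1.7, 1.8, 0.35], [-34.6, -1.5, 1.8, 0.35]]
```

step_arm(steps=[[-6,-1,2,0.3],[-6,-1,1,0.3],[-8,-1,0,0],[-8,0,0,0],[-8,0,0,0],[-8,0,0,0],[-8,0,0,0],[-8,0,0,0]])

```text
time: 13.9
tool_pos: [0.4933, -0.0733, 0.0285]
tool_rot: [-0.005, -0.008, 1.0, 0.0]
contact_force: [-2.4, 0.5, -0.0]
gripper_width: 0.138
```

```bash
python3 -c "
from h import *
x,y=g2w(-41,-44.7);rows(x,y,.027,90.76)"
```

```text
t13.9 [ 0.4933 -0.0733  0.0285] yaw91.0 tilt [-0.011  0.    -1.   ] F [-2.4  0.5 -0. ] w0.14 dist [22.8 -0.8 -1.5] dyaw-0.2
[[-22.8, -1.2, 1.2, 0.21]]
```

step_arm(steps=[[-5,-1,0,0],[-4,0,0,0],[-2,0,0,0],[-2,0,0,0],[-2,0,0,0],[-2,0,0,0],[-2,0,0,0]])

```text
time: 14.6
tool_pos: [0.5141, -0.0742, 0.0285]
tool_rot: [-0.006, -0.009, 1.0, 0.0]
contact_force: [-2.5, 0.3, 1.4]
gripper_width: 0.143
```

step_arm(steps=[[-2,0,0,0],[-2,0,0,0]])

```text
time: 14.8
tool_pos: [0.5182, -0.0741, 0.0285]
tool_rot: [-0.006, -0.008, 1.0, 0.0]
contact_force: [-3.1, 0.7, 0.2]
gripper_width: 0.138
```

step_arm(steps=[[-2,0,0,0],[-2,0,0,0]])

```text
time: 15.0
tool_pos: [0.5226, -0.074, 0.0285]
tool_rot: [-0.006, -0.008, 1.0, 0.0]
contact_force: [-3.7, 1.1, 1.2]
gripper_width: 0.14
```

step_arm(steps=[[-3,0,0,0],[-4,0,0,0],[-4,0,0,0],[-4,0,0,0],[-4,0,0,0],[-3,0,0,0],[-2,0,0,0]])

```text
time: 15.7
tool_pos: [0.5491, -0.0737, 0.0285]
tool_rot: [-0.006, -0.009, 1.0, -0.0]
contact_force: [-4.0, -0.3, 2.3]
gripper_width: 0.14
```

step_arm(steps=[[-2,0,0,0],[-2,0,0,0],[-2,0,0,0]])

```text
time: 16.0
tool_pos: [0.5554, -0.0736, 0.0285]
tool_rot: [-0.006, -0.009, 1.0, 0.0]
contact_force: [-3.4, -1.0, 2.2]
gripper_width: 0.137
```

step_arm(steps=[[-2,0,0,0]])

```text
time: 16.1
tool_pos: [0.5575, -0.0735, 0.0285]
tool_rot: [-0.006, -0.009, 1.0, 0.0]
contact_force: [-3.8, 0.1, 3.1]
gripper_width: 0.141
```

step_arm(steps=[[-2,0,0,0]])

```text
time: 16.2
tool_pos: [0.5594, -0.0734, 0.0284]
tool_rot: [-0.007, -0.009, 1.0, 0.0]
contact_force: [-12.2, 0.7, 6.0]
gripper_width: 0.137
```

step_arm(steps=[[-1.5,0,0,0]])

```text
time: 16.3
tool_pos: [0.5594, -0.0734, 0.0284]
tool_rot: [-0.009, -0.009, 1.0, 0.0]
contact_force: [-14.8, 0.5, 9.9]
gripper_width: 0.134
```

Right sleeve stopped against its block, at 45.9 mm beyond the left one's stop. I'll back off, lift and check.

step_arm(steps=[[3,0,0,0],[8,0,0,0],[10,0,0,0],[0,0,-20,0],[10,0,-30,0],[50,0,-20,0],[40,0,0,0],[0,0,0,0]], claw=100)

```text
time: 17.1
tool_pos: [0.44, -0.0753, 0.0997]
tool_rot: [-0.005, -0.009, 1.0, -0.0]
contact_force: [0.4, -0.0, -1.0]
gripper_width: 0.998
```

```bash
python3 - <<'E'
from h import *
sleeves();im=sleeves('scene')
x,y=g2w(5,45);rows(x,y,.09,90.76)
E
```

```text
sleeve L 507 [[-0.029, 0.024, 0.039], [0.004, 0.044, 0.051], [0.038, 0.064, 0.057]]
sleeve R 485 [[0.015, -0.064, 0.037], [0.048, -0.044, 0.051], [0.083, -0.025, 0.058]]
sleeve L 551 [[-0.03, 0.028, 0.037], [0.006, 0.053, 0.051], [0.039, 0.068, 0.056]]
sleeve R 489 [[0.015, -0.059, 0.037], [0.049, -0.036, 0.05], [0.082, -0.022, 0.056]]
t17.2 [ 0.4439 -0.0761  0.1014] yaw91.0 tilt [-0.006 -0.002 -1.   ] F [-0.7 -0.7 -0.6] w1.00 dist [117.   92.2 -11.4] dyaw-0.3
[[-29.7, 22.5, 2.6, 0.07], [-29.6, 22.6, 2.6, 0.07], [-29.6, 22.6, 2.6, 0.07], [-29.6, 22.6, 2.6, 0.07]]
```

step_arm(steps=[[-29,23,2,0],[-29,23,2,0],[-29,23,2,0],[-29,23,2,0],[0,0,0,0]])

```text
time: 17.7
tool_pos: [0.5686, 0.0205, 0.0933]
tool_rot: [0.002, -0.007, 1.0, -0.001]
contact_force: [-1.0, -0.4, 0.4]
gripper_width: 0.998
```

```bash
python3 -c "
from h import *
x,y=g2w(5,44.7);rows(x,y,.02,90.76,n=5)"
```

```text
t17.7 [0.5686 0.0205 0.0933] yaw90.8 tilt [ 0.003 -0.003 -1.   ] F [-1.  -0.4  0.4] w1.00 dist [ -7.7  -4.6 -73.3] dyaw-0.1
[[1.6, -0.9, 14.6, 0.02], [1.6, -0.9, 14.6, 0.02], [1.6, -0.9, 14.6, 0.02], [1.6, -0.9, 14.6, 0.02], [1.6, -0.9, 14.6, 0.02]]
```

step_arm(steps=[[4,-2,20,0],[4,-2,18,0],[1,-1,14,0],[0,0,8,0],[0,0,0,0]])

```text
time: 18.2
tool_pos: [0.5641, 0.0153, 0.0305]
tool_rot: [0.003, -0.009, 1.0, -0.002]
contact_force: [-0.6, -0.4, -0.7]
gripper_width: 0.999
```

```bash
python3 -c "
from h import *
x,y=g2w(5,44.7);rows(x,y,.018,90.76,n=2)"
```

```text
t18.2 [0.5641 0.0153 0.0305] yaw91.0 tilt [ 0.006 -0.003 -1.   ] F [-0.6 -0.4 -0.7] w1.00 dist [ -3.2   0.6 -12.5] dyaw-0.2
[[1.7, 0.3, 6.2, 0.11], [1.7, 0.3, 6.2, 0.11]]
```

step_arm(steps=[[2,0,5,0],[2,0,5,0],[0,0,1,0],[0,0,0,0]])

```text
time: 18.6
tool_pos: [0.5614, 0.0147, 0.0204]
tool_rot: [0.004, -0.008, 1.0, -0.002]
contact_force: [0.6, -0.0, 0.4]
gripper_width: 1.0
```

step_arm(steps=[[0,0,0,0],[0,0,0,0],[0,0,0,0],[0,0,0,0],[0,0,0,0],[0,0,0,0],[0,0,0,0]], claw=0)

```text
time: 19.3
tool_pos: [0.5623, 0.015, 0.0223]
tool_rot: [0.006, -0.008, 1.0, -0.002]
contact_force: [-0.9, 0.2, 0.6]
gripper_width: 0.493
```

```bash
python3 -c "
from h import *
x,y=g2w(0,44.7);rows(x,y,.09,90.76,n=4)"
```

```text
t19.3 [0.5623 0.015  0.0223] yaw91.0 tilt [ 0.011 -0.003 -1.   ] F [-0.9  0.2  0.6] w0.49 dist [-6.4  0.8 67.7] dyaw-0.2
[[1.4, 0.2, -16.9, 0.05], [1.4, 0.2, -16.9, 0.05], [1.4, 0.2, -16.9, 0.05], [1.4, 0.2, -16.9, 0.05]]
```

step_arm(steps=[[0,0,0,0],[0,0,0,0],[0,0,0,0],[0,0,3,0],[0,0,2,0],[0,0,0,0]], claw=70)

```text
time: 19.9
tool_pos: [0.5627, 0.0149, 0.0166]
tool_rot: [0.006, -0.008, 1.0, -0.002]
contact_force: [-0.1, -0.0, -0.4]
gripper_width: 0.703
```

step_arm(steps=[[0,0,1,0],[0,0,0,0],[0,0,0,0],[0,0,0,0],[0,0,0,0]], claw=0)

```text
time: 20.4
tool_pos: [0.5628, 0.0151, 0.0163]
tool_rot: [0.006, -0.008, 1.0, -0.001]
contact_force: [-1.4, 0.2, 0.4]
gripper_width: 0.499
```

step_arm(steps=[[3,0,-2,0],[2,0,-10,0],[0,0,-20,0],[0,0,-30,0],[0,0,-20,0],[0,0,0,0]])

```text
time: 21.0
tool_pos: [0.5524, 0.0154, 0.0982]
tool_rot: [0.002, -0.008, 1.0, -0.001]
contact_force: [0.8, 0.6, -2.2]
gripper_width: 0.496
```

```bash
python3 -c "
from h import *
rows(.568,.282,.1,90.76)"
```

```text
t21.0 [0.5524 0.0154 0.0982] yaw91.0 tilt [ 0.004 -0.002 -1.   ] F [ 0.8  0.6 -2.2] w0.50 dist [ 15.6 266.6   1.8] dyaw-0.2
[[-3.3, 44.4, -0.4, 0.03], [-3.3, 44.4, -0.4, 0.03], [-3.3, 44.4, -0.4, 0.03], [-3.3, 44.4, -0.4, 0.03], [-3.2, 44.4, -0.4, 0.03], [-3.2, 44.4, -0.4, 0.03]]
```

Weight is on (−2.2 N), so the sleeve is lifted. Carrying it to the tub.

step_arm(steps=[[-3,20,-1,0],[-3,40,-1,0],[-3,44,-1,0],[-3,44,-1,0],[-3,44,-1,0],[-3,40,-1,0],[-2,25,0,0],[0,0,0,0]])

```text
time: 21.8
tool_pos: [0.564, 0.2798, 0.0949]
tool_rot: [-0.002, -0.006, 1.0, -0.003]
contact_force: [0.9, -0.5, -3.0]
gripper_width: 0.495
```

```bash
python3 -c "
from h import *
rows(.568,.282,.025,None,n=5)"
```

```text
t21.8 [0.564  0.2798 0.0949] yaw90.7 tilt [-0.004 -0.005 -1.   ] F [ 0.9 -0.5 -3. ] w0.50 dist [  4.    2.2 -69.9] dyaw0.0
[[-0.9, 0.5, 14.0, 0.0], [-0.9, 0.5, 14.0, 0.0], [-0.9, 0.5, 14.0, 0.0], [-0.9, 0.5, 14.0, 0.0], [-0.9, 0.5, 14.0, 0.0]]
```

step_arm(steps=[[-1,0,20,0],[-1,0,20,0],[0,0,15,0],[0,0,8,0],[0,0,0,0]])

```text
time: 22.3
tool_pos: [0.5627, 0.2772, 0.025]
tool_rot: [-0.005, -0.007, 1.0, -0.004]
contact_force: [-0.0, 0.7, -3.0]
gripper_width: 0.501
```

step_arm(steps=[[0,1,4,0],[0,1,4,0],[0,0,3,0],[0,0,0,0]])

```text
time: 22.7
tool_pos: [0.564, 0.2789, 0.0151]
tool_rot: [-0.003, -0.006, 1.0, -0.004]
contact_force: [-0.7, -0.4, -3.0]
gripper_width: 0.498
```

step_arm(steps=[[0,0,2,0],[0,0,1,0],[0,0,0,0]])

```text
time: 23.0
tool_pos: [0.5649, 0.2793, 0.0131]
tool_rot: [-0.002, -0.006, 1.0, -0.004]
contact_force: [-0.0, 0.2, -2.1]
gripper_width: 0.494
```

step_arm(steps=[[0,0,0,0],[0,0,0,0],[0,0,0,0],[0,0,0,0],[0,0,0,0]], claw=70)

```text
time: 23.5
tool_pos: [0.5672, 0.2802, 0.016]
tool_rot: [0.0, -0.006, 1.0, -0.003]
contact_force: [-0.3, -0.1, 0.6]
gripper_width: 0.705
```

step_arm(steps=[[0,0,-15,0],[0,0,-30,0],[0,0,-40,0],[0,-30,-10,0],[5,-45,0,0],[5,-45,0,0],[5,-45,0,0],[0,-45,0,0]])

```text
time: 24.3
tool_pos: [0.5577, 0.0696, 0.1266]
tool_rot: [0.006, -0.012, 1.0, -0.002]
contact_force: [0.4, 0.3, 0.1]
gripper_width: 0.701
```

```bash
python3 - <<'E'
from h import *
x,y=g2w(48,-45);rows(x,y,.1,90.76)
im=sleeves()
im,d=grab_frame('scene');W=cloud('scene',d);W[d<.1]=[0,0,-1]
hsv=cv2.cvtColor(im,cv2.COLOR_RGB2HSV)
T=W[(hsv[...,0]>13)&(hsv[...,0]<35)&(hsv[...,1]>90)&(abs(W[...,0]-.568)<.09)&(abs(W[...,1]-.282)<.09)&(W[...,2]>.01)]
print('tub',len(T),np.percentile(T,[1,50,99],axis=0).round(3))
E
```

```text
t24.3 [0.5577 0.0696 0.1266] yaw91.3 tilt [ 0.012 -0.004 -1.   ] F [0.4 0.3 0.1] w0.70 dist [  47.4 -142.8  -26.6] dyaw-0.6
[[-10.9, -35.9, 6.9, 0.14], [-11.0, -35.9, 6.9, 0.14], [-11.1, -35.9, 6.9, 0.14], [-11.2, -35.9, 6.9, 0.14]]
sleeve L 0 
sleeve R 487 [[0.015, -0.064, 0.038], [0.048, -0.044, 0.051], [0.083, -0.026, 0.057]]
tub 857 [[0.528 0.26  0.013]
 [0.566 0.282 0.044]
 [0.597 0.301 0.05 ]]
```

step_arm(steps=[[-11,-36,7,0.1],[-11,-36,7,0.1],[-11,-36,7,0.1],[-10,-30,3,0.1],[0,0,0,0]], claw=100)

```text
time: 24.9
tool_pos: [0.6077, -0.0742, 0.1103]
tool_rot: [0.011, -0.005, 1.0, -0.003]
contact_force: [0.2, 0.2, -0.2]
gripper_width: 0.999
```

```bash
python3 -c "
from h import *
x,y=g2w(46,-44.7);rows(x,y,.03,90.76,n=4)"
```

```text
t24.9 [ 0.6077 -0.0742  0.1103] yaw90.6 tilt [ 0.021 -0.005 -1.   ] F [ 0.2  0.2 -0.2] w1.00 dist [ -4.6   1.3 -80.3] dyaw0.2
[[1.6, 0.4, 20.0, -0.05], [1.6, 0.4, 20.0, -0.05], [1.6, 0.4, 20.0, -0.05], [1.6, 0.4, 20.0, -0.05]]
```

step_arm(steps=[[3,0,22,0],[3,0,22,0],[2,0,18,0],[1,0,10,0],[0,0,0,0]])

```text
time: 25.4
tool_pos: [0.6032, -0.071, 0.0414]
tool_rot: [0.014, -0.005, 1.0, -0.002]
contact_force: [0.2, 0.1, -0.6]
gripper_width: 1.002
```

```bash
python3 -c "
from h import *
x,y=g2w(46,-44.7);rows(x,y,.018,90.76,n=2)"
```

```text
t25.4 [ 0.6032 -0.071   0.0414] yaw90.6 tilt [ 0.028 -0.004 -1.   ] F [ 0.2  0.1 -0.6] w1.00 dist [ -0.1  -2.  -23.4] dyaw0.1
[[0.4, -1.0, 11.7, -0.07], [0.4, -1.0, 11.7, -0.07]]
```

step_arm(steps=[[0,-1,9,0],[0,-1,8,0],[0,0,5,0],[0,0,0,0]])

```text
time: 25.8
tool_pos: [0.606, -0.0722, 0.0208]
tool_rot: [0.016, -0.006, 1.0, -0.002]
contact_force: [0.2, -0.6, 0.5]
gripper_width: 0.999
```

```bash
python3 -c "
from h import *
x,y=g2w(46,-44.7);rows(x,y,.018,90.76,n=1)"
```

```text
t25.8 [ 0.606  -0.0722  0.0208] yaw90.7 tilt [ 0.032 -0.005 -0.999] F [ 0.2 -0.6  0.5] w1.00 dist [-2.9 -0.8 -2.8] dyaw0.1
[[3.0, -0.7, 2.7, -0.05]]
```

step_arm(steps=[[2,-1,3,0],[1,0,0,0],[0,0,0,0],[0,0,0,0]], claw=65)

```text
time: 26.2
tool_pos: [0.6036, -0.0737, 0.0184]
tool_rot: [0.017, -0.006, 1.0, -0.003]
contact_force: [0.4, 0.2, -0.2]
gripper_width: 0.649
```

```bash
python3 -c "
from h import *
x,y=g2w(46,-44.7);rows(x,y,.018,90.76,n=1)"
```

```text
t26.2 [ 0.6036 -0.0737  0.0184] yaw90.7 tilt [ 0.034 -0.005 -0.999] F [ 0.4  0.2 -0.2] w0.65 dist [-0.5  0.8 -0.4] dyaw0.1
[[0.5, 0.8, 0.3, -0.08]]
```

step_arm(steps=[[0,0.5,0,0],[0,0,0,0],[0,0,0,0],[0,0,0,0],[0,0,0,0],[0,0,0,0]], claw=0)

```text
time: 26.8
tool_pos: [0.6037, -0.0731, 0.0191]
tool_rot: [0.017, -0.006, 1.0, -0.002]
contact_force: [-1.5, -0.0, 0.9]
gripper_width: 0.497
```

step_arm(steps=[[3,0,-0.3,0],[4,0,-0.2,0]])

```text
time: 27.0
tool_pos: [0.5971, -0.0732, 0.0192]
tool_rot: [0.018, -0.006, 1.0, -0.002]
contact_force: [2.0, -0.2, -1.8]
gripper_width: 0.5
```

```bash
python3 -c "
from h import *
x,y=g2w(-4,-44.7);rows(x,y,.0195,90.76,n=8)"
```

```text
t27.0 [ 0.5971 -0.0732  0.0192] yaw90.7 tilt [ 0.035 -0.005 -0.999] F [ 2.  -0.2 -1.8] w0.50 dist [-44.   -0.5   0.3] dyaw0.1
[[5.5, 0.0, -0.2, -0.01], [5.5, 0.0, -0.2, -0.01], [5.5, 0.0, -0.2, -0.01], [5.5, 0.0, -0.2, -0.01], [5.5, 0.0, -0.2, -0.01], [5.5, 0.0, -0.2, -0.01], [5.5, 0.0, -0.2, -0.01], [5.5, 0.0, -0.2, -0.01]]
```

step_arm(steps=[[5,0,-0.2,0],[5,0,-0.2,0],[5,0,-0.2,0]])

```text
time: 27.3
tool_pos: [0.581, -0.0733, 0.0191]
tool_rot: [0.018, -0.006, 1.0, -0.002]
contact_force: [0.9, 0.0, -1.6]
gripper_width: 0.498
```

step_arm(steps=[[5,0,-0.2,0],[5,0,-0.2,0],[5,0,-0.2,0]])

```text
time: 27.6
tool_pos: [0.5644, -0.0735, 0.0191]
tool_rot: [0.018, -0.006, 1.0, -0.002]
contact_force: [1.4, 0.8, -1.1]
gripper_width: 0.498
```

step_arm(steps=[[5,0,-0.2,0],[5,0,-0.2,0],[5,0,-0.2,0],[5,0,-0.2,0]])

```text
time: 28.0
tool_pos: [0.5423, -0.0737, 0.0192]
tool_rot: [0.018, -0.006, 1.0, -0.002]
contact_force: [1.1, -0.7, -2.4]
gripper_width: 0.498
```

```bash
python3 -c "
from h import *
x,y=g2w(-10,-44.7);rows(x,y,.1,90.76,n=4)"
```

```text
t28.0 [ 0.5423 -0.0737  0.0192] yaw90.7 tilt [ 0.036 -0.004 -0.999] F [ 1.1 -0.7 -2.4] w0.50 dist [ 4.8 -0.  80.8] dyaw0.1
[[-1.9, -0.1, -20.2, -0.03], [-1.9, -0.1, -20.2, -0.03], [-1.9, -0.1, -20.2, -0.03], [-1.9, -0.1, -20.2, -0.03]]
```

step_arm(steps=[[0,0,-10,0],[0,0,-25,0],[0,0,-30,0],[0,0,-20,0],[0,0,0,0]])

```text
time: 28.5
tool_pos: [0.5334, -0.0722, 0.1041]
tool_rot: [0.012, -0.006, 1.0, -0.001]
contact_force: [0.3, -0.7, -3.3]
gripper_width: 0.5
```

```bash
python3 -c "
from h import *
rows(.522,-.298,.1,109,n=7)"
```

```text
t28.5 [ 0.5334 -0.0722  0.1041] yaw90.7 tilt [ 0.024 -0.002 -1.   ] F [ 0.3 -0.7 -3.3] w0.50 dist [ -11.4 -225.8   -4.1] dyaw18.3
[[2.0, -32.2, 0.6, -2.62], [3.5, -32.1, 0.6, -2.62], [5.0, -31.9, 0.5, -2.62], [6.4, -31.7, 0.5, -2.62], [7.8, -31.3, 0.5, -2.62], [9.3, -30.9, 0.4, -2.62], [10.7, -30.5, 0.4, -2.62]]
```

step_arm(steps=[[2,-32,0,-2.6],[3,-32,0,-2.6],[5,-32,0,-2.6],[6,-32,0,-2.6],[8,-31,0,-2.6],[9,-31,0,-2.6],[10,-28,0,-2.6],[0,0,0,0]])

```text
time: 29.3
tool_pos: [0.5174, -0.2992, 0.0934]
tool_rot: [0.005, -0.172, 0.985, 0.002]
contact_force: [-0.1, 0.5, -3.3]
gripper_width: 0.496
```

```bash
python3 -c "
from h import *
rows(.522,-.298,.03,None,n=4)"
```

```text
t29.3 [ 0.5174 -0.2992  0.0934] yaw109.9 tilt [ 0.01   0.006 -1.   ] F [-0.1  0.5 -3.3] w0.50 dist [  4.6   1.2 -63.4] dyaw0.0
[[-1.0, -0.1, 15.9, 0.0], [-1.0, -0.1, 15.9, 0.0], [-1.0, -0.1, 15.9, 0.0], [-1.0, -0.1, 15.9, 0.0]]
```

step_arm(steps=[[-1,0,20,0],[-1,0,20,0],[-1,0,14,0],[0,0,5,0],[0,0,0,0]])

```text
time: 29.8
tool_pos: [0.5178, -0.295, 0.0272]
tool_rot: [0.002, -0.171, 0.985, 0.006]
contact_force: [-0.0, 0.3, -4.5]
gripper_width: 0.501
```

step_arm(steps=[[0,0,4,0],[0,0,4,0],[0,0,2,0],[0,0,0,0]])

```text
time: 30.2
tool_pos: [0.5191, -0.295, 0.0185]
tool_rot: [0.004, -0.171, 0.985, 0.005]
contact_force: [-0.3, 0.6, -4.1]
gripper_width: 0.494
```

step_arm(steps=[[0,0,3,0],[0,0,2,0],[0,0,0,0]])

```text
time: 30.5
tool_pos: [0.5199, -0.2955, 0.0143]
tool_rot: [0.004, -0.171, 0.985, 0.004]
contact_force: [0.0, -0.2, -3.1]
gripper_width: 0.496
```

step_arm(steps=[[0,0,0,0],[0,0,0,0],[0,0,0,0],[0,0,0,0],[0,0,0,0]], claw=70)

```text
time: 31.0
tool_pos: [0.5227, -0.2977, 0.0182]
tool_rot: [0.007, -0.171, 0.985, 0.001]
contact_force: [0.4, 0.0, -0.1]
gripper_width: 0.696
```

step_arm(steps=[[0,0,-15,0],[0,0,-30,0],[0,0,-40,0],[0,0,-40,0],[30,0,-20,0],[40,0,0,0],[40,0,0,0],[0,0,0,0]])

```text
time: 31.8
tool_pos: [0.416, -0.3377, 0.1779]
tool_rot: [0.009, -0.173, 0.985, -0.003]
contact_force: [1.2, 0.5, -0.5]
gripper_width: 0.702
```

```bash
python3 - <<'E'
from h import *
s=state();print(s['time'],s['tool_pos'])
im,d=grab_frame('top');cv2.imwrite('pics/t9.png',cv2.resize(im[75:305,110:445,::-1],None,fx=2.35,fy=2.35))
im,d=grab_frame('scene');cv2.imwrite('pics/s9.png',im[:,:,::-1]);W=cloud('scene',d);W[d<.1]=[0,0,-1]
hsv=cv2.cvtColor(im,cv2.COLOR_RGB2HSV)
for n,c in(('tub',(.568,.282)),('tray',(.525,-.298))):
    T=W[(hsv[...,0]>13)&(hsv[...,0]<35)&(hsv[...,1]>90)&(abs(W[...,0]-c[0])<.09)&(abs(W[...,1]-c[1])<.09)&(W[...,2]>.01)]
    print(n,len(T),np.percentile(T,[1,50,99],axis=0).round(3).tolist())
E
```

```text
31.8 [ 0.41598645 -0.33774727  0.17790823]
tub 857 [[0.528, 0.26, 0.012], [0.567, 0.282, 0.044], [0.597, 0.301, 0.049]]
tray 467 [[0.485, -0.313, 0.011], [0.526, -0.285, 0.042], [0.559, -0.263, 0.05]]
```

View pics/t9.png

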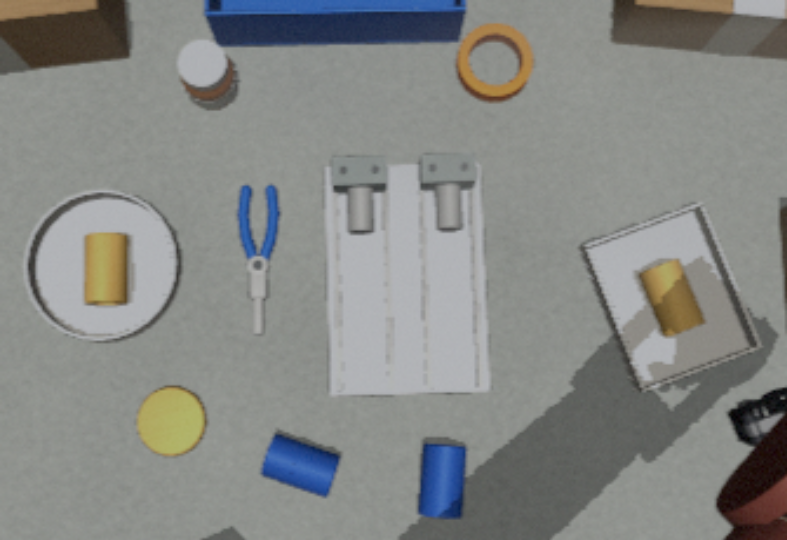

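The last top picture shows one sleeve lying in the tub at (107,268) and one in the tray at (672,298). The pliers lie flat at (258,264), and the bystanders and blue tubes have not moved. Handing in.

```bash
python3 -c "
from plant import *
print(job_done(),state()['time'])"
```

```text
the job is handed in; nothing more can be done
the job is handed in; nothing more can be done
```

The job is done and was handed in at about 32 s of the 72 s allowed; no verdict was reported.

- **Pliers:** I laid them flat on the open table between the gauge and the tub. The pivot is about 160 mm from the gauge's origin.
- **Left sleeve (+y lane):** I pushed it first, and it stopped at the pin's end with its middle at about x = 5 mm. It went into the round tub.
- **Right sleeve (-y lane):** It slid home to the block with its middle at about x = 49.5 mm. I pulled it clear of the pin before lifting it, then laid it in the rectangular tray.
- **Forces:** The highest wrist force I read while pushing was about 18 N (limit 40 N). The force between sleeve and gauge was not measured directly.

The last pictures show both sleeves lying near the middle of their containers, with their tops at about 50 mm. The pliers are flat, the compact, jar, tape and the two blue tubes beside the gauge have not moved, and the arm is clear of everything.

Two things were slightly off. The gripper read about 42 mm on the 44 mm sleeves, so I regripped the first one 6 mm lower; the reading hardly changed and both grips held. The tool also drifted up to about 2.6° off vertical during descents, which I allowed for in the moves.

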